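Press a bush home with a trigger clamp

TASK

Take the bearing block whose yellow bush still sticks out and stand it in the bench clamp, its back to the clamp body's orange pad and the bush facing the moving jaw. Squeeze the clamp's trigger, stroke after stroke, until the jaw has pressed the bush fully home - firmly, but without crushing its plastic flange - then press the red release tab so that the jaw springs right back open. Leave the block standing there; do not shove the jaw or the bush by hand, and leave everything else where it lies.

Things in the scene. Friction and masses are not known exactly. Their poses are not given: they have to be found in the camera images.
- block_center (a point): Centre of the aluminium bearing block to be worked on: 46 mm long (x), 44 wide (y), 44 high, 0.2 kg, top edges stepped (upper 8 mm is 32 wide), standing flat on the bench (centre 22 mm up). Its bush sticks out of the +x face; -x is its back. z up. Grasp it across y.
- bush_face (a point): Centre of the outer face of that block's yellow plastic flanged bush (flange 30 mm across, 3 thick, barrel 22), on the block's +x axis at mid height. Lies 26 mm from the block's centre once home.
- bush (a joint): How far the bush still stands out (m): gap between flange and block. 0 = fully home, flange tight on the block; starts at 6 to 13 mm. A tight fit: the jaw must push it with about 16 N to move it. The flange is crushed by more than 60 N from the jaw.
- nest (a point): Where the block's centre ends up in the clamp, back against the body pad: 34 mm above the bench (22 above the plywood). x runs along the bar from body jaw to moving jaw, y across from bar to jaw tips, z up. Between the open pads there are 76 mm along x (from -23 to +53 mm); the bar's near edge is at y = -65 mm. A block set down a little off the pad is drawn up to it by the jaw.
- clamp: Trigger bar clamp lying on its side, screwed to a plywood board (300 x 230 mm, 12 thick) that is fixed to the bench. Black housing with body jaw and pistol grip; notched steel bar. Origin: on the bench under the bar, in the housing; axes as nest. Nest at (59, 75, 34) mm, bar along y = 0, jaw side +y, grip side -y. Mid plane 34 mm up, nothing higher than 54 mm.
- grip_back (a point): Middle of the pistol grip's back face, which looks to -x (axes of nest). The grip is fixed, 20 mm thick (x), 28 high (20 to 48 mm above the bench), 96 long (y). Grip back to trigger front along x: 58 mm at rest, 36 fully squeezed.
- trigger_front (a point): Middle of the orange trigger's front face (looks to +x, axes of nest), at the place to squeeze, beside grip_back. Trigger: 10 mm thick, 20 high (24 to 44 mm above the bench), 92 long (y). It comes 22 mm towards the grip (-x) here; pivot 150 mm away in the body jaw.
- trigger (a joint): Trigger angle (rad): 0 at rest, 0.147 fully squeezed. Sprung: 2.5 to 4.5 N at trigger_front. The jaw gets about 2.3 times the rest of the squeeze, so some 15 N or more at the trigger moves the bush and 33 N or more crushes it. A full squeeze moves the jaw 9 mm and a ratchet (6 mm notches) keeps 6 of it. Let it come right back between strokes. With the bush home it stops short.
- tab_face (a point): Middle of the red release tab's end face, which looks to -y (axes of nest) on the grip side of the housing; tab 18 mm wide (x), 20 high (24 to 44 mm above the bench), standing out 22 mm, its side 20 mm from the trigger at rest. Push it along +y.
- release (a joint): How far the tab is pushed in (m): 0 to 0.008, against 1 to 6 N of spring. Fully in (from 7 mm on) it lifts the ratchet free and the jaw springs back; hold it till the jaw is open. It twitches by itself as the ratchet clicks.
- jaw_pad (a point): Middle of the moving jaw's orange pad face (40 x 36 mm, looks to -x, axes of nest). The jaw sits on the bar's end and is pulled towards the body by the trigger.
- jaw (a joint): How far the moving jaw has closed from wide open (m), 0 at the start; about 0.027 when it has pressed the bush home. A 5 N spring draws it back to 0 when the ratchet is freed.
- block_done: Finished block, same size and looks, but its bush is already home (flange tight on the face). Stands near the other one; which stands where varies. Origin under its centre. Leave it alone.
- wrench: Steel spanner, 190 mm long, lying on the left. Leave alone.
- oil: Yellow oil bottle with a red cap, 48 mm across, 140 high, on the left. Leave alone.
- grease: White grease jar with a blue lid, 68 mm across, 70 high, on the left. Leave alone.
- coupling: Brass hose coupling with barbs, 42 mm across, 52 high, beyond the clamp. Leave alone.
- nipple: Brass hexagon nipple, 34 mm across, 34 high, beyond the clamp. Leave alone.
- mallet: Rubber mallet with a wooden handle, 260 mm long, lying on the right near the robot. Leave alone.
There are look-alikes about, which are no part of the job. Leave any turquoise look-alike of the part that bears block_center alone.

How it is judged:
By the outcome, as a careful person would: the job done as asked, in the order asked, and still so for the second after the job is handed in, with the robot touching nothing.
It also fails if it takes over 64 s, if anything falls off the work surface, if the arm or the gripper's body presses on something with over 40 N, if the wrist force passes 120 N, or if a joint passes its speed limit or range.

ROBOT

A 6-joint arm with a two-finger parallel gripper is mounted at the origin on the work surface. World frame = base frame: x ahead of the robot, y to its left, z up, the work surface at z = 0. Lengths are in m, angles in rad, forces in N, time in s.
With the tool pointing down it reaches from about 0.3 to 0.825 m from the base axis. Payload 5.4 kg.
Tool frame: the origin (TCP) lies where the fingers leave the gripper's body, on its centre line; the fingertips stand 88 mm ahead of it and the grasp point (between the pads) lies 69 mm ahead of it; z points along the fingers, y is the direction in which the jaws open and shut (so a half turn about z gives the same grasp; the last joint's range is limited). The gripper opens to 92 mm and grips with 3 to 60 N. Pads are 20 mm wide; open, the fingers measure 128 mm over their backs; the gripper's body (75 mm by 189 mm) begins 69 mm behind the grasp point.
Start: joints at [-1.395, 0.158, 1.597, -0, 1.386, -0.21], TCP at [0.216, -0.533, 0.303] pointing down, gripper open.
Joint ranges: [-2.91, 2.91], [-0.94, 2.29], [0.18, 2.7], [-1.29, 4.43], [0.17, 2.64], [-3, 3]. Speed limits (rad/s): [2.57, 2.57, 3.14, 3.14, 3.14, 3.14].

INTERFACE

Orientations are given as a unit quaternion [w, x, y, z].
In Python, from workcell import get_state, read_camera, sign_off gives the robot as it stands.
- The arm moves only by the tool play_rows, never from a script. Its argument "series" is a list that holds one entry, the list of rows, each a list of 7 numbers: the shift along the tool's x, y, z in m, then the turn, a rotation vector about the tool's x, y, z in degrees, then the closure, from -1 (fully open) to 1 (shut). A call has 1 to 10 rows; each row is the pose to reach, as a shift and turn from the pose commanded when the call began, along the tool's axes at that moment; what a row does not reach only later rows make up. A row lasts 1/12 s, in which the tool goes at most 41.7 mm and 7.16 degrees, less where a joint would pass 70% of its speed; a pose out of reach is approached as far as the arm can. A call with a gripper value outside its range is refused whole. The fingers move at their own pace and stop on an object; "force" is the grip in N (left out, the last holds). Time passes only in rows, so rows that repeat a pose let the fingers close. It gives the time, the measured TCP pose, the force and the opening at its end, in the units of the state.
- get_state(): the state, without advancing time (a new reading comes with each control period).
- read_camera(name): name is "scene" or "top"; returns a dict with "image" (384x512x3 uint8, blue, green, red), "fx", "fy", "cx", "cy" (pixels), "k1" (the pictures are not rectified: a ray, as slopes to the right and down, at radius r is drawn at 1 + k1 r^2 times it, then the intrinsics apply), "world_to_cam" (4x4, takes a point from world to camera coordinates). Camera axes: x right, y down, z forward; pixel columns grow to the right and rows downward; lengths in m; the calibration is good to about 2 mm. A picture is of the moment at which its call begins. There is no depth.
- sign_off(): hands the job in, once; it reports no verdict.
The state is a dict: "time_s": time; "joint_pos": joint angles; "dq": joint speeds; "tau": joint torques, N m; "tcp_pos": TCP position; "orientation": TCP orientation; "ft_force": force on the tool from outside, world axes, zero at the start; "ft_torque": the same for the moment, N m; "width": finger opening in m.
Only numpy, scipy, OpenCV 4.12 (cv2) and the standard library are available. Lean on these libraries where they do the work, as an engineer would, in place of code of your own. Each camera call takes 0.05 s, during which the arm holds its last target. There are 200 camera calls.

## Working session

There is one attempt and no reset: what is moved stays moved. The work goes in short steps, Python scripts to look and compute and a tool call to move; the robot and the scene stay as the last step left them, time stands still between calls to the robot, and variables do not carry over. Pictures are saved under pics/ and viewed, about 8 in all and at most 12, crops included, and the job is handed in when it is done.

Besides the shell and the picture viewer there is one more tool, called after "Call:" as name([rows], argument=value, ...), one row to a line, values as JSON. play_rows: Moves the arm, as the interface text tells. Its arguments: {"type":"object","properties":{"series":{"type":"array","items":{"type":"array","items":{"type":"array","items":{"type":"number"}}}},"force":{"type":"number"}},"required":["series"]}

```bash
mkdir -p pics; ls
cat > h.py <<'E'
import numpy as np, cv2
from scipy.spatial.transform import Rotation as R
from workcell import get_state, read_camera, sign_off
def cast(c,u,v,z):
    d=np.array([(u-c["cx"])/c["fx"],(v-c["cy"])/c["fy"]]);s=d.copy()
    for _ in range(20): s=d/(1+c["k1"]*(s@s))
    T=np.array(c["world_to_cam"]);Rm=T[:3,:3];o=-Rm.T@T[:3,3];r=Rm.T@np.array([s[0],s[1],1])
    return o+r*(z-o[2])/r[2]
def proj(c,p):
    T=np.array(c["world_to_cam"]);q=T[:3,:3]@np.asarray(p)+T[:3,3];s=q[:2]/q[2];s=s*(1+c["k1"]*(s@s))
    return np.array([s[0]*c["fx"]+c["cx"],s[1]*c["fy"]+c["cy"]])
E
python3 - <<'E'
from h import *
s=get_state();print({k:np.round(v,3) for k,v in s.items()})
for n in("scene","top"):
    c=read_camera(n);cv2.imwrite(f"pics/{n}0.png",cv2.resize(c["image"],(800,600),interpolation=cv2.INTER_CUBIC))
    T=np.array(c["world_to_cam"]);print(n,c["fx"],c["k1"],-T[:3,:3].T@T[:3,3],T[:3,:3].round(2).tolist())
E
```

```text
pics
{'time_s': np.float64(0.0), 'joint_pos': array([-1.395,  0.159,  1.598, -0.   ,  1.386, -0.21 ]), 'dq': array([-0.   , -0.   , -0.001, -0.001,  0.001, -0.001]), 'tau': array([-2.0000e-03, -3.8558e+01, -3.2210e+01,  7.0000e-02,  3.8000e-02,
       -0.0000e+00]), 'tcp_pos': array([ 0.216, -0.532,  0.302]), 'orientation': array([-0.001,  0.981,  0.192, -0.   ]), 'ft_force': array([-0.243,  1.015, -0.591]), 'ft_torque': array([-0.001,  0.038, -0.003]), 'width': np.float64(0.092)}
scene 431.37814567316167 0.04450202321407775 [1.38916492 0.70697022 0.73718533] [[-0.66, 0.75, -0.01], [0.39, 0.34, -0.85], [-0.63, -0.57, -0.52]]
top 436.27156562501125 -0.12874329542813268 [ 0.3025002  -0.01216865  1.6354772 ] [[-0.01, -1.0, -0.01], [-0.99, 0.01, -0.16], [0.16, 0.01, -0.99]]
```

View pics/top0.png

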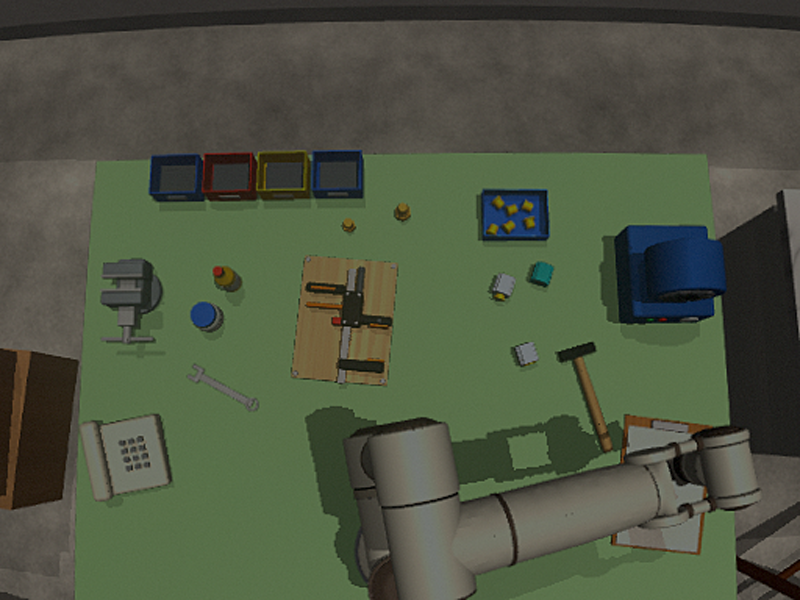

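View pics/scene0.png

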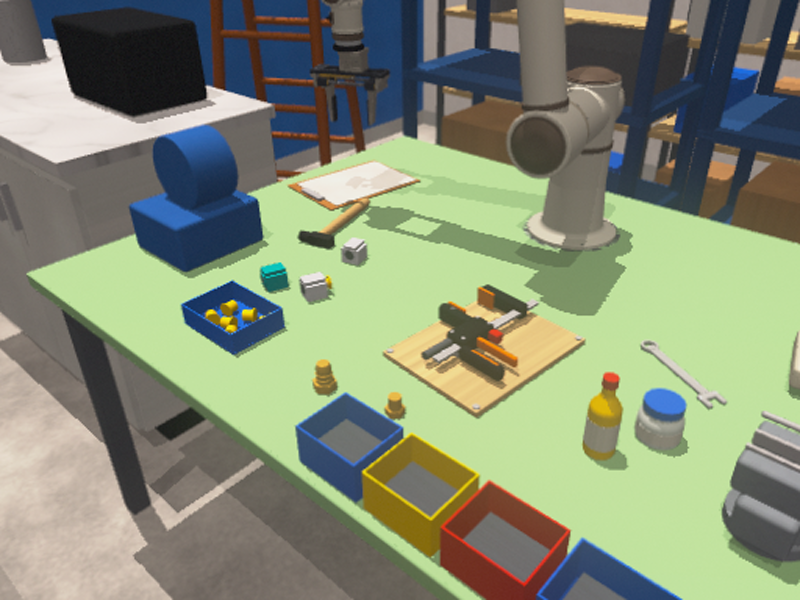

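The top view shows the clamp at about (350,320), bar running away from the robot. The moving jaw is on the robot side, the grip and trigger are on the left, and the red tab is at (337,321). The block with the yellow bush is at (503,287), bush towards the robot. The done block is at (526,353) and the turquoise look-alike at (541,273). Next I'll crop closer and measure.

Run:
```python
from h import *
t=read_camera("top");s=read_camera("scene")
np.save("top.npy",t,allow_pickle=True);np.save("scene.npy",s,allow_pickle=True)
def crop(im,x,y,w,h,W,H): return cv2.resize(im[y:y+h,x:x+w],(W,H),interpolation=cv2.INTER_CUBIC)
g=lambda im:np.clip(im.astype(float)*1.5,0,255).astype(np.uint8)
a=crop(g(t["image"]),183,160,75,90,400,480);b=crop(t["image"],300,160,75,90,400,480)
cv2.imwrite("pics/cropT.png",np.hstack([a,b]))
def blobs(c,lo,hi,roi,z,n):
    x,y,w,h=roi;im=cv2.cvtColor(c["image"][y:y+h,x:x+w],cv2.COLOR_BGR2HSV)
    m=cv2.inRange(im,lo,hi);k,l,st,ce=cv2.connectedComponentsWithStats(m)
    for i in range(1,k):
        if st[i,4]>=4: print(n,st[i,4],(ce[i]+[x,y]).round(1),st[i,:4]+[x,y,0,0],cast(c,*(ce[i]+[x,y]),z).round(4))
R1=(183,160,75,90)
blobs(t,(8,150,80),(18,255,255),R1,.044,"orange")
blobs(t,(0,150,60),(6,255,255),R1,.044,"red")
blobs(t,(20,120,80),(35,255,255),(300,160,50,80),.022,"yel")
blobs(t,(0,0,110),(180,60,255),(300,160,75,90),.044,"blk")
```

```text
orange 25 [206.1 183.6] [199 183  16   3] [0.6208 0.1885 0.044 ]
orange 57 [206.4 194.7] [196 193  23   4] [0.579  0.1871 0.044 ]
orange 9 [239.1 207.6] [237 207   5   2] [0.5297 0.0655 0.044 ]
orange 13 [239.5 229.8] [235 229  11   3] [0.4473 0.0644 0.044 ]
red 21 [215.1 204.6] [213 203   5   5] [0.5414 0.1543 0.044 ]
yel 16 [320.  189.2] [317 188   6   4] [ 0.5996 -0.2381  0.022 ]
blk 104 [323.2 181.4] [318 175  12  14] [ 0.6253 -0.248   0.044 ]
blk 99 [338.1 225.3] [333 219  12  14] [ 0.4604 -0.2977  0.044 ]
```

View pics/cropT.png

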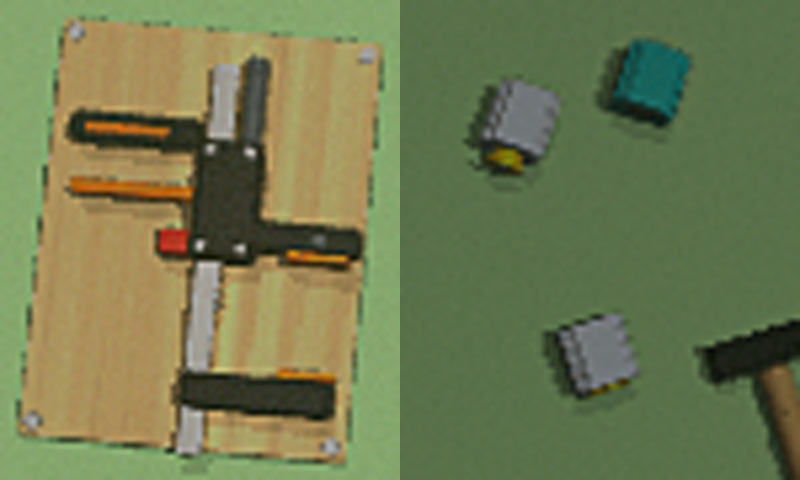

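Run:
```python
from h import *
t=np.load("top.npy",allow_pickle=True).item();s=np.load("scene.npy",allow_pickle=True).item()
k=75/400
A=lambda x,y,z:cast(t,183+x*k-.4,160+y*k-.4,z)
sc=[A(75,32,.012),A(367,55,.012),A(32,420,.012),A(330,447,.012)]
print(np.round(sc,4).tolist())
for i,j in((2,0),(3,1),(0,1),(2,3)):
    d=sc[j]-sc[i];print(np.linalg.norm(d).round(4),np.degrees(np.arctan2(d[1],d[0])).round(2))
P={'bartop':(225,66,.04),'barbot':(190,450,.04),'bpadL':(285,258,.052),'bpadR':(350,263,.052),'mpadL':(278,374,.052),'mpadR':(334,378,.052),
'trigL':(68,193,.044),'trigR':(192,197,.044),'gripL':(75,112,.048),'gripR':(190,121,.048),'tabTL':(157,229,.044),'tabBL':(157,252,.044)}
for n,p in P.items(): print(n,A(*p).round(4))
# block top face
for roi,nm in(((310,168,28,24),"A"),((326,212,24,26),"done")):
    x,y,w,h=roi;im=cv2.resize(t["image"][y:y+h,x:x+w],None,fx=8,fy=8,interpolation=cv2.INTER_CUBIC)
    hsv=cv2.cvtColor(im,cv2.COLOR_BGR2HSV);
    for th in (95,110,125):
        m=cv2.inRange(hsv,(0,0,th),(180,50,255));cs,_=cv2.findContours(m,0,1);c=max(cs,key=cv2.contourArea)
        q=np.array([cast(t,x+(u+.5)/8-.5,y+(v+.5)/8-.5,.044)[:2] for u,v in c[:,0]],np.float32)
        r=cv2.minAreaRect(q*1000);print(nm,th,np.round(r[0],1),np.round(r[1],1),round(r[2],1))
# scene: yellow and block
im=cv2.cvtColor(s["image"][165:195,188:225],cv2.COLOR_BGR2HSV);m=cv2.inRange(im,(20,120,80),(35,255,255));k2,l,st,ce=cv2.connectedComponentsWithStats(m)
for i in range(1,k2):print("scene yel",st[i],cast(s,*(ce[i]+[188,165]),.022).round(4))
```

```text
[[0.6981, 0.2299, 0.012], [0.6788, 0.02, 0.012], [0.4196, 0.2562, 0.012], [0.3995, 0.0474, 0.012]]
0.2797 -5.4
0.2806 -5.6
0.2108 -95.25
0.2098 -95.51
bartop [0.6654 0.1193 0.04  ]
barbot [0.3964 0.1424 0.04  ]
bpadL [0.5271 0.0764 0.052 ]
bpadR [0.5232 0.0317 0.052 ]
mpadL [0.4471 0.0812 0.052 ]
mpadR [0.4441 0.043  0.052 ]
trigL [0.5752 0.2282 0.044 ]
trigR [0.5716 0.1415 0.044 ]
gripL [0.6319 0.2236 0.048 ]
gripR [0.6246 0.1429 0.048 ]
tabTL [0.5493 0.1657 0.044 ]
tabBL [0.5332 0.1656 0.044 ]
A 95 [ 626.3 -246. ] [46.3 46.5] 69.4
A 110 [ 625.4 -250.2] [36.7 45.5] 68.5
A 125 [ 607.7 -242.4] [32.6  6.3] 64.8
done 95 [ 459.9 -294. ] [46.3 44.8] 16.8
done 110 [ 461.1 -297.9] [45.8 36.1] 15.8
done 125 [ 444.5 -301.4] [ 9.5 32.1] 17.9
scene yel [20 11  4  9 23] [ 0.5907 -0.2375  0.022 ]
```

Measurements are consistent:
- **Board yaw:** -5.4°, sides 280 × 210 mm between screws.
- **Nest:** about (0.500, 0.058).
- **Block:** about (0.6245, -0.2525), bush heading 159°.

I'm going above the block.

```bash
cat >> h.py <<'E'
def goal(x,y,z,yaw):  # tcp goal, tool x heading yaw deg, tool down
    s=get_state();q=s["orientation"];Rc=R.from_quat([q[1],q[2],q[3],q[0]])
    Rg=R.from_euler("z",yaw,degrees=True)*R.from_euler("x",180,degrees=True)
    print("shift mm",(Rc.inv().apply(np.array([x,y,z])-s["tcp_pos"])*1000).round(1),"turn",np.degrees((Rc.inv()*Rg).as_rotvec()).round(2))
def st():
    s=get_state();print({k:np.round(s[k],4).tolist() for k in("time_s","tcp_pos","ft_force","width")})
E
python3 -c "
from h import *
goal(.6245,-.2525,.2,-21)"
```

```text
shift mm [ 483.5 -105.6  102.3] turn [-7.000e-02  1.000e-02  4.311e+01]
```

Call:
play_rows([
  [[0.484, -0.107, 0.1, 0, 0, 43, -1], [0.484, -0.107, 0.1, 0, 0, 43, -1], [0.484, -0.107, 0.1, 0, 0, 43, -1], [0.484, -0.107, 0.1, 0, 0, 43, -1], [0.484, -0.107, 0.1, 0, 0, 43, -1], [0.484, -0.107, 0.1, 0, 0, 43, -1], [0.484, -0.107, 0.1, 0, 0, 43, -1], [0.484, -0.107, 0.1, 0, 0, 43, -1], [0.484, -0.107, 0.1, 0, 0, 43, -1], [0.484, -0.107, 0.1, 0, 0, 43, -1]],
])

```text
time_s: 1.03
tcp_pos: [0.5406, -0.3089, 0.2231]
orientation: [-0.0, 0.983, -0.181, -0.0]
ft_force: [-0.4, -0.6, 0.4]
width: 0.092
```

```bash
python3 -c "
from h import *
st();goal(.6245,-.2525,.2,-21)"
```

```text
{'time_s': 1.0333, 'tcp_pos': [0.5406, -0.3089, 0.2231], 'ft_force': [-0.4389, -0.5641, 0.4149], 'width': 0.092}
shift mm [ 58.3 -82.7  23.1] turn [-0.    0.01  0.11]
```

Call:
play_rows([
  [[0.03, -0.06, 0.02, 0, 0, 0, -1], [0.03, -0.06, 0.02, 0, 0, 0, -1], [0.03, -0.06, 0.02, 0, 0, 0, -1], [0.03, -0.06, 0.02, 0, 0, 0, -1]],
])

```text
time_s: 1.37
tcp_pos: [0.5889, -0.2637, 0.2025]
orientation: [-0.0, 0.984, -0.18, -0.001]
ft_force: [-0.3, -0.5, 0.7]
width: 0.0923
```

Run:
```python
from h import *
st();goal(.6245,-.2525,.115,-21)
c=read_camera("scene");np.save("scene1.npy",c,allow_pickle=True)
cv2.imwrite("pics/s1.png",cv2.resize(c["image"][110:230,150:310],(800,600),interpolation=cv2.INTER_CUBIC))
```

```text
{'time_s': 1.3667, 'tcp_pos': [0.5889, -0.2637, 0.2025], 'ft_force': [-0.2897, -0.4515, 0.7151], 'width': 0.0923}
shift mm [ 29.5 -23.1  87.4] turn [-0.01  0.12  0.26]
```

View pics/s1.png

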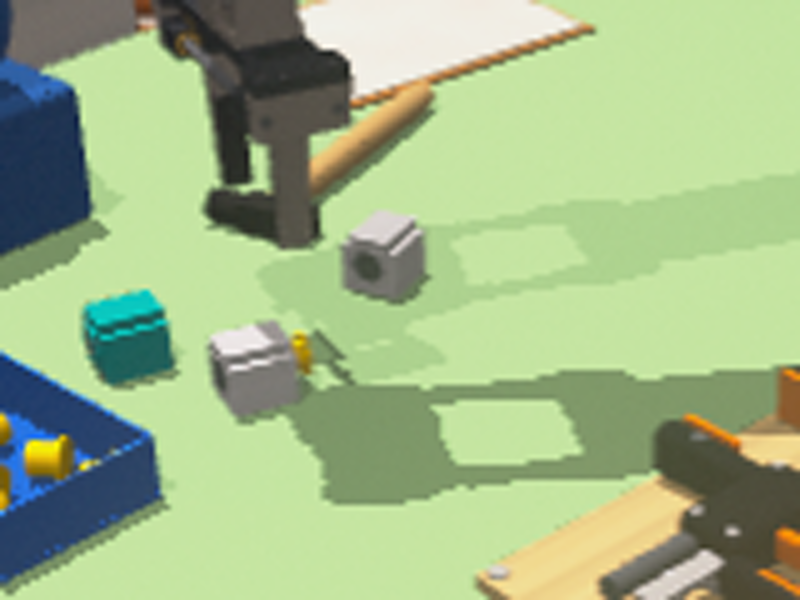

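The finger is clear of everything. The block's near bottom corner is at (247,418) in this crop. I'll compare it with the prediction.

Run:
```python
from h import *
c=np.load("scene1.npy",allow_pickle=True).item()
f=lambda p:((proj(c,p)+.5-[150,110])*5).round(0)
print("corner pred",f([.6539,-.2402,0]),"meas->",cast(c,150+247/5-.5,110+418/5-.5,0).round(4))
C=np.array([.6245,-.2525]);a=np.array([-.934,.358]);b=np.array([.358,.934])
print("topcorners",[f([*(C+i*23*a/1000+j*16*b/1000),.044]).tolist() for i,j in((-1,-1),(-1,1),(1,1),(1,-1))])
print("bushaxis .036",f([*(C+.036*a),.022]))
st();goal(.6245,-.2525,.115,-21)
```

```text
corner pred [229. 416.] meas-> [ 0.6477 -0.2294  0.    ]
topcorners [[202.0, 331.0], [219.0, 353.0], [287.0, 336.0], [269.0, 314.0]]
bushaxis .036 [299. 350.]
{'time_s': 1.4167, 'tcp_pos': [0.5884, -0.2651, 0.2033], 'ft_force': [-1.1853, 0.4198, 0.2285], 'width': 0.092}
shift mm [ 29.3 -24.6  88.3] turn [0.02 0.05 0.16]
```

Call:
play_rows([
  [[0.028, -0.028, 0.04, 0, 0, 0, -0.6], [0.028, -0.028, 0.065, 0, 0, 0, -0.6], [0.028, -0.028, 0.1, 0, 0, 0, -0.6], [0.028, -0.028, 0.105, 0, 0, 0, -0.6], [0.028, -0.028, 0.105, 0, 0, 0, -0.6], [0.028, -0.028, 0.105, 0, 0, 0, -0.6]],
], force=30)

```text
time_s: 1.92
tcp_pos: [0.6248, -0.2506, 0.1005]
orientation: [0.0, 0.983, -0.182, 0.001]
ft_force: [0.9, -0.6, 0.1]
width: 0.0732
```

```bash
python3 -c "
from h import *
st();goal(.6245,-.2495,.096,-21)"
```

```text
{'time_s': 1.9167, 'tcp_pos': [0.6248, -0.2506, 0.1005], 'ft_force': [0.894, -0.5925, 0.1295], 'width': 0.0732}
shift mm [-0.7 -0.9  4.5] turn [ 0.03 -0.11  0.01]
```

Now close, then lift.

Call:
play_rows([
  [[0, 0, 0.004, 0, 0, 0, 0], [0, 0, 0.004, 0, 0, 0, 0.3], [0, 0, 0.004, 0, 0, 0, 0.3], [0, 0, 0.004, 0, 0, 0, 0.3], [0, 0, 0.004, 0, 0, 0, 0.3], [0, 0, 0.004, 0, 0, 0, 0.3], [0, 0, -0.02, 0, 0, 0, 0.3], [0, 0, -0.06, 0, 0, 0, 0.3], [0, 0, -0.09, 0, 0, 0, 0.3]],
], force=30)

```text
time_s: 2.67
tcp_pos: [0.6241, -0.2486, 0.1891]
orientation: [-0.0, 0.983, -0.181, -0.001]
ft_force: [0.6, -1.0, -2.3]
width: 0.0439
```

```bash
python3 -c "
from h import *
st();goal(.498,.058,.2,-5.4)"
```

```text
{'time_s': 2.6667, 'tcp_pos': [0.6241, -0.2486, 0.1891], 'ft_force': [0.6302, -1.0427, -2.3054], 'width': 0.0439}
shift mm [-227.2 -241.5  -10.4] turn [ -0.02   0.12 -15.49]
```

Call:
play_rows([
  [[-0.227, -0.242, -0.01, 0, 0, -15.5, 0.3], [-0.227, -0.242, -0.01, 0, 0, -15.5, 0.3], [-0.227, -0.242, -0.01, 0, 0, -15.5, 0.3], [-0.227, -0.242, -0.01, 0, 0, -15.5, 0.3], [-0.227, -0.242, -0.01, 0, 0, -15.5, 0.3], [-0.227, -0.242, -0.01, 0, 0, -15.5, 0.3], [-0.227, -0.242, -0.01, 0, 0, -15.5, 0.3], [-0.227, -0.242, -0.01, 0, 0, -15.5, 0.3], [-0.227, -0.242, -0.01, 0, 0, -15.5, 0.3], [-0.227, -0.242, -0.01, 0, 0, -15.5, 0.3]],
])

```text
time_s: 3.5
tcp_pos: [0.4977, 0.0598, 0.198]
orientation: [0.0, 0.999, -0.045, -0.001]
ft_force: [0.2, -0.3, -3.1]
width: 0.0434
```

Call:
play_rows([
  [[0, 0, 0, 0, 0, 0, 0.3], [0, 0, 0, 0, 0, 0, 0.3], [0, 0, 0, 0, 0, 0, 0.3]],
])

```text
time_s: 3.75
tcp_pos: [0.4995, 0.0569, 0.1985]
orientation: [0.0, 0.999, -0.048, -0.0]
ft_force: [0.5, 0.0, -3.4]
width: 0.0439
```

Run:
```python
from h import *
st();goal(.498,.058,.2,-5.4)
c=read_camera("scene");np.save("scene2.npy",c,allow_pickle=True)
x0,y0=235,125;im=cv2.resize(c["image"][y0:y0+144,x0:x0+150],(750,720),interpolation=cv2.INTER_CUBIC)
cv2.imwrite("pics/s2.png",im[:600])
O=np.array([.500,.058]);X=np.array([-.9956,.0941]);Y=np.array([-.0941,-.9956])
f=lambda x,y,z:((proj(c,[*(O+(x*X+y*Y)/1000),z/1000])+.5-[x0,y0])*5).round(0).tolist()
print("body pad top",f(-23,-20,52),f(-23,20,52),"jaw pad top",f(53,-20,52),f(53,20,52),"jaw pad bot",f(53,-20,16),f(53,20,16),"bar near edge",f(0,-65,34))
```

```text
{'time_s': 3.75, 'tcp_pos': [0.4995, 0.0569, 0.1985], 'ft_force': [0.5146, 0.0182, -3.361], 'width': 0.0439}
shift mm [-1.6 -0.9 -1.5] turn [ 0.01  0.   -0.1 ]
body pad top [319.0, 366.0] [270.0, 339.0] jaw pad top [405.0, 319.0] [355.0, 294.0] jaw pad bot [401.0, 369.0] [353.0, 344.0] bar near edge [401.0, 407.0]
```

View pics/s2.png

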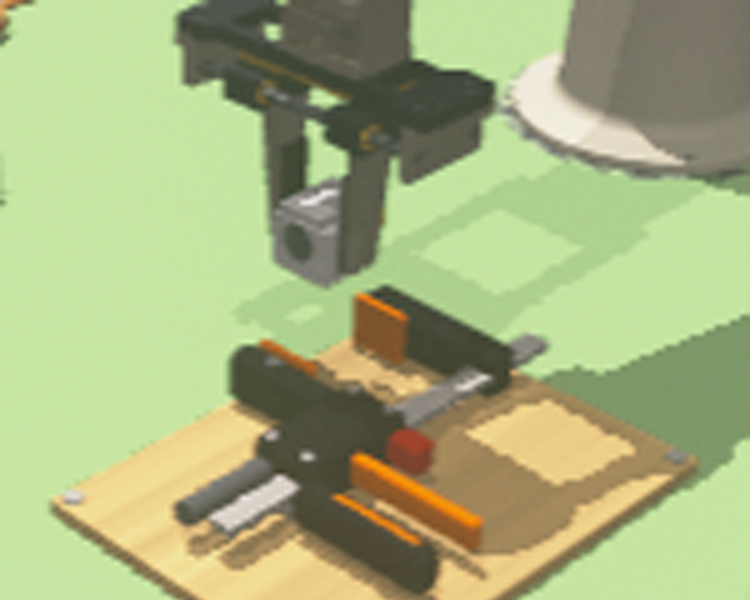

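The jaw pad top, at (357,293)–(408,315), and the body pad, at (263,341)–(318,368), both match the predictions to within a pixel, so the nest estimate holds. I'll check where the block sits in the fingers using its back bore at (300,238).

Run:
```python
from h import *
c=np.load("scene2.npy",allow_pickle=True).item()
x0,y0=235,125;O=np.array([.4995,.0569]);X=np.array([-.9956,.0941]);Y=np.array([-.0941,-.9956])
f=lambda x,y,z:((proj(c,[*(O+(x*X+y*Y)/1000),.124+z/1000])+.5-[x0,y0])*5).round(0).tolist()
print("bore",f(-23,0,0),"corners",f(-23,22,-22),f(-23,-22,-22),f(-23,22,14),f(-23,-22,14), "d/dx10",f(-13,0,0))
for w in(90,70,60,55): print(w,1-w/46)
```

```text
bore [297.0, 246.0] corners [269.0, 265.0] [324.0, 293.0] [270.0, 211.0] [326.0, 238.0] d/dx10 [309.0, 240.0]
90 -0.9565217391304348
70 -0.5217391304347827
60 -0.30434782608695654
55 -0.19565217391304346
```

Call:
play_rows([
  [[0, -0.001, 0.03, 0, 0, 0, 0.3], [0, -0.001, 0.06, 0, 0, 0, 0.3], [0, -0.001, 0.075, 0, 0, 0, 0.3], [0, -0.001, 0.084, 0, 0, 0, 0.3], [0, -0.001, 0.087, 0, 0, 0, 0.3], [0, -0.001, 0.088, 0, 0, 0, 0.3], [0, -0.001, 0.088, 0, 0, 0, 0.3]],
])

```text
time_s: 4.38
tcp_pos: [0.4994, 0.0583, 0.1124]
orientation: [0.0, 0.999, -0.048, -0.001]
ft_force: [-8.6, 0.4, 16.6]
width: 0.0437
```

Run:
```python
from h import *
st();goal(.5,.058,.1085,-5.4)
```

```text
{'time_s': 4.3833, 'tcp_pos': [0.4994, 0.0583, 0.1124], 'ft_force': [-8.6304, 0.3624, 16.6232], 'width': 0.0437}
shift mm [0.7 0.2 3.9] turn [ 0.02  0.14 -0.05]
```

Contact came 4 mm too high, with a push away from the body jaw. I'll take a look.

Run:
```python
from h import *
c=read_camera("scene");t=read_camera("top")
a=cv2.resize(c["image"][165:235,275:345],(500,500),interpolation=cv2.INTER_CUBIC)
b=cv2.resize(t["image"][190:240,205:235+0],(300,500),interpolation=cv2.INTER_CUBIC)
cv2.imwrite("pics/s3.png",np.hstack([a,b]))
O=np.array([.500,.058]);X=np.array([-.9956,.0941]);Y=np.array([-.0941,-.9956])
f=lambda x,y,z:((proj(c,[*(O+(x*X+y*Y)/1000),z/1000])+.5-[275,165])*500/70).round(0).tolist()
print("seated back face top corners",f(-23,-22,48),f(-23,22,48),f(-23,-16,56),f(-23,16,56),"tops front",f(23,-16,56),f(23,16,56),"pad top",f(-23,-20,52),f(-23,20,52));st()
```

```text
seated back face top corners [173.0, 247.0] [96.0, 205.0] [163.0, 224.0] [107.0, 195.0] tops front [238.0, 184.0] [182.0, 155.0] pad top [170.0, 236.0] [100.0, 199.0]
{'time_s': 4.4833, 'tcp_pos': [0.4993, 0.0583, 0.1124], 'ft_force': [-7.9434, 0.73, 15.5669], 'width': 0.0439}
```

View pics/s3.png

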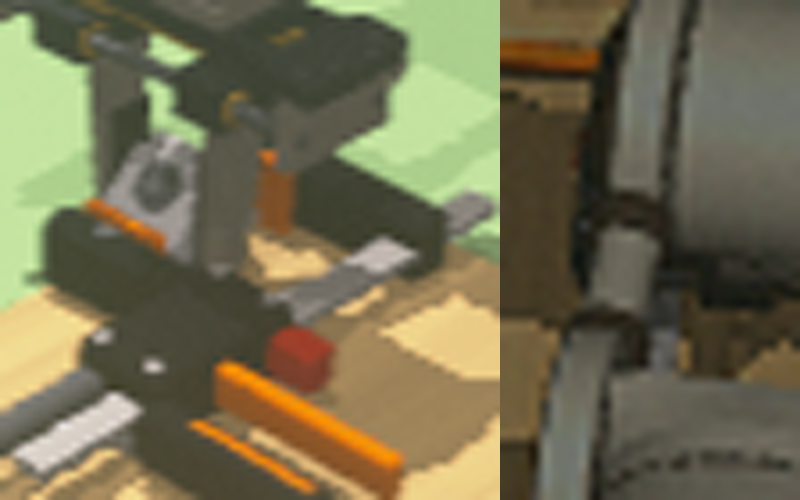

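The block caught on the body pad and pitched in the grip, with its back raised: the bore is at (160,180), above the pad's top edge. I'll lift it clear, carry it over open bench, level it with a tilted tool, and regrasp.

Call:
play_rows([
  [[0, 0, -0.01, 0, 0, 0, 0.3], [0, 0, -0.03, 0, 0, 0, 0.3], [0, 0, -0.06, 0, 0, 0, 0.3], [0, 0, -0.09, 0, 0, 0, 0.3], [0, 0.1, -0.11, 0, 0, 0, 0.3], [0, 0.2, -0.11, 0, 0, 0, 0.3], [0, 0.2, -0.11, 0, 0, 0, 0.3], [0, 0.2, -0.11, 0, 0, 0, 0.3], [0, 0.2, -0.11, 0, 0, 0, 0.3]],
])

```text
time_s: 5.23
tcp_pos: [0.4799, -0.1433, 0.2215]
orientation: [0.001, 0.999, -0.048, 0.001]
ft_force: [1.2, -0.2, -2.7]
width: 0.044
```

Run:
```python
from h import *
st();s=get_state()
c=read_camera("scene")
p=proj(c,s["tcp_pos"]-[0,0,.069]).astype(int);x0,y0=p-[40,40];print(p)
a=cv2.resize(c["image"][y0:y0+80,x0:x0+80],(560,560),interpolation=cv2.INTER_CUBIC);print((proj(c,s["tcp_pos"]-[0,0,.069])+.5-[x0,y0])*7)
O=s["tcp_pos"]-[0,0,.069];X=np.array([-.9956,.0941,0])
for n,d in(("x10",X*.01),("z10",[0,0,.01])): print(n,(proj(c,O+d)-proj(c,O))*7)
c1=np.load("scene1.npy",allow_pickle=True).item()
b=cv2.resize(c["image"][165:245,255:295],(280,560),interpolation=cv2.INTER_CUBIC)
cv2.imwrite("pics/s4.png",np.hstack([a,b]))
```

```text
{'time_s': 5.2333, 'tcp_pos': [0.4799, -0.1433, 0.2215], 'ft_force': [1.1662, -0.1633, -2.6643], 'width': 0.044}
[253 140]
[284.28115807 287.40695422]
x10 [16.36657318 -6.52052844]
z10 [ -0.38196396 -20.23214878]
```

View pics/s4.png

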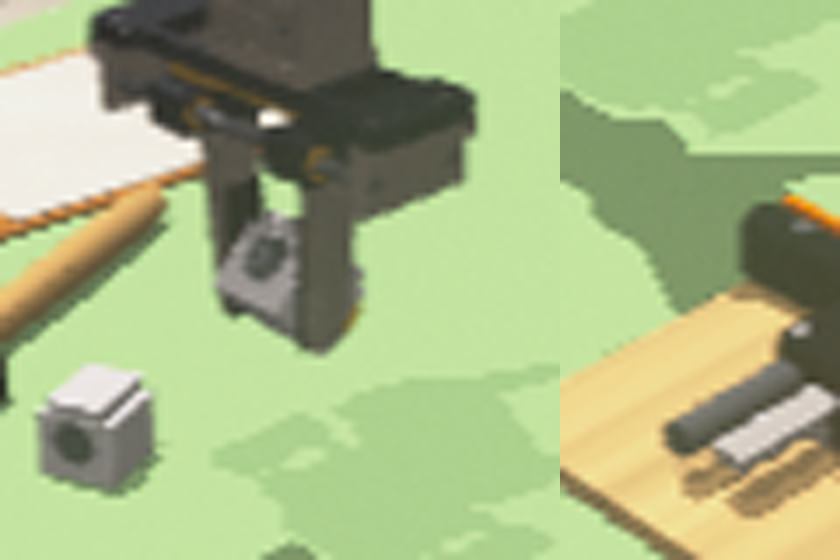

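Bore at (268,253), so the block is pitched about 55° with its back up. I'll tilt the tool 50° to level it and lower it onto open bench.

Call:
play_rows([
  [[0.01, 0, 0.01, 0, -7, 0, 0.3], [0.02, 0, 0.02, 0, -14, 0, 0.3], [0.028, 0, 0.035, 0, -21, 0, 0.3], [0.035, 0, 0.05, 0, -28, 0, 0.3], [0.042, 0, 0.065, 0, -35, 0, 0.3], [0.048, 0, 0.08, 0, -42, 0, 0.3], [0.053, 0, 0.09, 0, -49, 0, 0.3], [0.053, 0, 0.1, 0, -50, 0, 0.3], [0.053, 0, 0.11, 0, -50, 0, 0.3], [0.053, 0, 0.11, 0, -50, 0, 0.3]],
])

```text
time_s: 6.12
tcp_pos: [0.5325, -0.145, 0.1079]
orientation: [-0.021, 0.905, -0.043, -0.423]
ft_force: [0.1, -0.4, -1.9]
width: 0.0437
```

Run:
```python
from h import *
st();s=get_state();q=s["orientation"];Rc=R.from_quat([q[1],q[2],q[3],q[0]])
print(Rc.as_matrix().round(3).tolist());G=s["tcp_pos"]+Rc.apply([0,0,.069]);print("grasp",G)
c=read_camera("scene");x0,y0=proj(c,G).astype(int)-[30,30]
im=cv2.resize(c["image"][y0:y0+60,x0:x0+60],(540,540),interpolation=cv2.INTER_CUBIC)
cv2.imwrite("pics/s5.png",im);f=lambda p:((proj(c,p)+.5-[x0,y0])*9).round()
print("grasp",f(G),"x10",f(G+[-.00996,.0009,0])-f(G),"z10",f(G+[0,0,.01])-f(G))
```

```text
{'time_s': 6.1167, 'tcp_pos': [0.5325, -0.145, 0.1079], 'ft_force': [0.0662, -0.3928, -1.9424], 'width': 0.0437}
[[0.639, -0.094, -0.763], [-0.06, -0.996, 0.073], [-0.767, -0.001, -0.642]]
grasp [ 0.47978301 -0.13992279  0.06362899]
grasp [278. 280.] x10 [20. -9.] z10 [ -1. -25.]
```

View pics/s5.png

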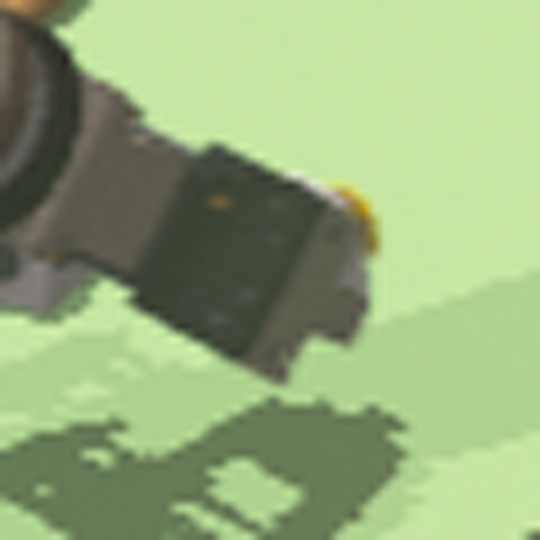

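The bush, at (360,220), now points about 10° up, so the block is nearly level. I'll lower it to contact.

Call:
play_rows([
  [[0.01, 0, 0.008, 0, 0, 0, 0.3], [0.02, 0, 0.0168, 0, 0, 0, 0.3], [0.025, 0, 0.021, 0, 0, 0, 0.3], [0.0265, 0, 0.0222, 0, 0, 0, 0.3], [0.0275, 0, 0.023, 0, 0, 0, 0.3], [0.0275, 0, 0.023, 0, 0, 0, 0.3]],
])

```text
time_s: 6.67
tcp_pos: [0.5331, -0.145, 0.0748]
orientation: [-0.02, 0.905, -0.043, -0.422]
ft_force: [-0.9, 0.1, -3.7]
width: 0.0435
```

Run:
```python
from h import *
st();s=get_state();q=s["orientation"];Rc=R.from_quat([q[1],q[2],q[3],q[0]])
print("grasp",s["tcp_pos"]+Rc.apply([0,0,.069]),"tip corner z",(s["tcp_pos"]+Rc.apply([.01,0,.088]))[2])
```

```text
{'time_s': 6.6667, 'tcp_pos': [0.5331, -0.145, 0.0748], 'ft_force': [-0.8956, 0.0895, -3.7329], 'width': 0.0435}
grasp [ 0.48044326 -0.14004742  0.03044415] tip corner z 0.010570629996394965
```

Call:
play_rows([
  [[0.002, 0, 0.0016, 0, 0, 0, 0.3], [0.0038, 0, 0.0032, 0, 0, 0, 0.3], [0.005, 0, 0.0042, 0, 0, 0, 0.3], [0.005, 0, 0.0042, 0, 0, 0, 0.3]],
])

```text
time_s: 7.0
tcp_pos: [0.533, -0.1449, 0.0679]
orientation: [-0.02, 0.905, -0.043, -0.422]
ft_force: [0.8, 0.5, -2.4]
width: 0.0438
```

Call:
play_rows([
  [[0, 0, 0, 0, 0, 0, 0], [0, 0, 0, 0, 0, 0, -0.3], [0, 0, 0, 0, 0, 0, -0.5], [0, 0, 0, 0, 0, 0, -0.5], [-0.02, 0, -0.017, 0, 0, 0, -0.5], [-0.046, 0, -0.0385, 0, 0, 0, -0.5], [-0.077, 0, -0.064, 0, 0, 0, -0.5], [-0.077, 0, -0.064, 0, 0, 0, -0.5], [-0.077, 0, -0.064, 0, 0, 0, -0.5]],
])

```text
time_s: 7.75
tcp_pos: [0.534, -0.1455, 0.1713]
orientation: [-0.019, 0.907, -0.043, -0.419]
ft_force: [-0.9, 0.5, -0.6]
width: 0.0689
```

Run:
```python
from h import *
st();goal(.42,-.145,.24,-5.4)
```

```text
{'time_s': 7.75, 'tcp_pos': [0.534, -0.1455, 0.1713], 'ft_force': [-0.9208, 0.5145, -0.589], 'width': 0.0689}
shift mm [-125.9   10.3   42.1] turn [ 0.11 49.66 -0.05]
```

Call:
play_rows([
  [[-0.138, 0.167, 0.04, 0, 49.7, 0, -0.5], [-0.138, 0.167, 0.04, 0, 49.7, 0, -0.5], [-0.138, 0.167, 0.04, 0, 49.7, 0, -0.5], [-0.138, 0.167, 0.04, 0, 49.7, 0, -0.5], [-0.138, 0.167, 0.04, 0, 49.7, 0, -0.5], [-0.138, 0.167, 0.04, 0, 49.7, 0, -0.5], [-0.138, 0.167, 0.04, 0, 49.7, 0, -0.5], [-0.138, 0.167, 0.04, 0, 49.7, 0, -0.5], [-0.138, 0.167, 0.04, 0, 49.7, 0, -0.5], [-0.138, 0.167, 0.04, 0, 49.7, 0, -0.5]],
])

```text
time_s: 8.58
tcp_pos: [0.3981, -0.2995, 0.2473]
orientation: [-0.001, 0.999, -0.047, -0.005]
ft_force: [0.2, 0.2, -0.2]
width: 0.0689
```

Run:
```python
from h import *
st();t=read_camera("top");s=read_camera("scene");np.save("top4.npy",t,allow_pickle=True);np.save("scene4.npy",s,allow_pickle=True)
p=proj(t,[.48,-.14,.044]).astype(int);q=proj(s,[.48,-.14,.022]).astype(int);print(p,q)
a=cv2.resize(t["image"][p[1]-20:p[1]+20,p[0]-20:p[0]+20],(400,400),interpolation=cv2.INTER_CUBIC)
b=cv2.resize(s["image"][q[1]-20:q[1]+20,q[0]-20:q[0]+20],(400,400),interpolation=cv2.INTER_CUBIC)
cv2.imwrite("pics/s6.png",np.hstack([a,b]))
x,y,w,h=p[0]-20,p[1]-20,40,40;im=cv2.resize(t["image"][y:y+h,x:x+w],None,fx=8,fy=8,interpolation=cv2.INTER_CUBIC)
hsv=cv2.cvtColor(im,cv2.COLOR_BGR2HSV)
for th in (95,110,125):
    m=cv2.inRange(hsv,(0,0,th),(180,50,255));cs,_=cv2.findContours(m,0,1)
    if not cs: continue
    c=max(cs,key=cv2.contourArea)
    Q=np.array([cast(t,x+(u+.5)/8-.5,y+(v+.5)/8-.5,.044)[:2] for u,v in c[:,0]],np.float32)
    r=cv2.minAreaRect(Q*1000);print(th,np.round(r[0],1),np.round(r[1],1),round(r[2],1))
```

```text
{'time_s': 8.5833, 'tcp_pos': [0.3981, -0.2995, 0.2473], 'ft_force': [0.1646, 0.2303, -0.1591], 'width': 0.0689}
[295 220] [254 176]
95 [ 488.2 -130.7] [33.1 59.7] 36.1
110 [ 487.3 -144.5] [35.9 28.7] 88.9
125 [ 487.  -142.4] [29.5 25.9] 87.8
```

View pics/s6.png

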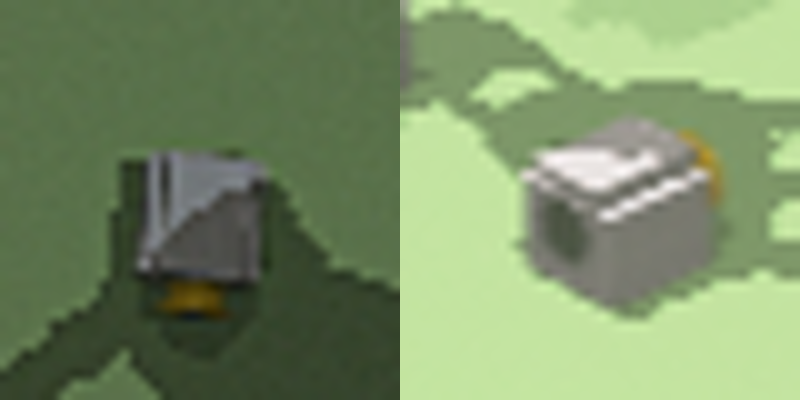

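The block stands flat and upright. In the top crop its top face spans rows 158 to 277 and its right edge is at x≈262. The bush faces the robot.

Run:
```python
from h import *
t=np.load("top4.npy",allow_pickle=True).item();s=np.load("scene4.npy",allow_pickle=True).item()
A=lambda u,v,z:cast(t,275+u/10-.5,200+v/10-.5,z)[:2].round(4)
print("back",A(215,159,.044),"front",A(208,278,.044),"right edge",A(262,224,.044),"left step",A(143,211,.036))
B=lambda u,v,z:cast(s,234+u/10-.5,156+v/10-.5,z)[:2].round(4)
print("scene: near bottom corner (back,+Y)",B(628,315,0) if 0 else B(228,315,0),"right bottom front",B(313,268,0),"left bottom back",B(130,265,0))
print("scene back-top edge corners z44",B(140,155,.044),B(200,190,.044))
```

```text
back [ 0.4986 -0.1435] front [ 0.4548 -0.14  ] right edge [ 0.4744 -0.1603] left step [ 0.4806 -0.1172]
scene: near bottom corner (back,+Y) [ 0.4985 -0.1155] right bottom front [ 0.4574 -0.1144] left bottom back [ 0.4962 -0.162 ]
scene back-top edge corners z44 [ 0.4957 -0.1565] [ 0.4998 -0.1258]
```

Call:
play_rows([
  [[0.063, -0.166, 0.02, 0, 0, 0, -0.5], [0.063, -0.166, 0.04, 0, 0, 0, -0.5], [0.063, -0.166, 0.04, 0, 0, 0, -0.5], [0.063, -0.166, 0.04, 0, 0, 0, -0.5], [0.063, -0.166, 0.04, 0, 0, 0, -0.5], [0.063, -0.166, 0.06, 0, 0, 0, -0.5], [0.063, -0.166, 0.06, 0, 0, 0, -0.5]],
])

```text
time_s: 9.27
tcp_pos: [0.4754, -0.1378, 0.1844]
orientation: [-0.002, 0.999, -0.045, -0.006]
ft_force: [-1.8, -0.7, -0.3]
width: 0.0693
```

Run:
```python
from h import *
st();goal(.476,-.140,.0945,-5.2)
```

```text
{'time_s': 9.2667, 'tcp_pos': [0.4754, -0.1378, 0.1844], 'ft_force': [-1.8292, -0.7176, -0.2897], 'width': 0.0693}
shift mm [ 2.   2.3 89.8] turn [-0.14  0.72  0.06]
```

Call:
play_rows([
  [[0.001, 0.001, 0.035, 0, 0.7, 0, -0.5], [0.001, 0.001, 0.07, 0, 0.7, 0, -0.5], [0.001, 0.001, 0.088, 0, 0.7, 0, -0.5], [0.001, 0.001, 0.089, 0, 0.7, 0, -0.5], [0.001, 0.001, 0.089, 0, 0.7, 0, 0.3], [0.001, 0.001, 0.089, 0, 0.7, 0, 0.3], [0.001, 0.001, 0.089, 0, 0.7, 0, 0.3], [0.001, 0.001, 0.089, 0, 0.7, 0, 0.3], [0.001, 0.001, 0.089, 0, 0.7, 0, 0.3]],
], force=40)

```text
time_s: 10.02
tcp_pos: [0.4778, -0.1421, 0.1009]
orientation: [0.001, 0.999, -0.047, 0.005]
ft_force: [0.4, 2.2, 6.9]
width: 0.0438
```

Run:
```python
from h import *
st();goal(.495,.0585,.2,-5.4)
```

```text
{'time_s': 10.0167, 'tcp_pos': [0.4778, -0.1421, 0.1009], 'ft_force': [0.3824, 2.2446, 6.9175], 'width': 0.0438}
shift mm [  -0.8 -201.2  -99.3] turn [ 0.04 -0.58 -0.01]
```

Call:
play_rows([
  [[0, 0, -0.02, 0, -0.5, 0, 0.3], [0, 0, -0.06, 0, -0.5, 0, 0.3], [0, 0, -0.095, 0, -0.5, 0, 0.3], [-0.001, -0.201, -0.099, 0, -0.5, 0, 0.3], [-0.001, -0.201, -0.099, 0, -0.5, 0, 0.3], [-0.001, -0.201, -0.099, 0, -0.5, 0, 0.3], [-0.001, -0.201, -0.099, 0, -0.5, 0, 0.3], [-0.001, -0.201, -0.099, 0, -0.5, 0, 0.3], [-0.001, -0.201, -0.099, 0, -0.5, 0, 0.3], [-0.001, -0.201, -0.099, 0, -0.5, 0, 0.3]],
])

```text
time_s: 10.85
tcp_pos: [0.4933, 0.06, 0.1979]
orientation: [0.0, 0.999, -0.045, -0.001]
ft_force: [0.4, -0.7, -2.5]
width: 0.0439
```

Run:
```python
from h import *
st();goal(.495,.0585,.1129,-5.4);s=get_state()
c=read_camera("scene");np.save("scene5.npy",c,allow_pickle=True)
x0,y0=275,140
im=cv2.resize(c["image"][y0:y0+80,x0:x0+100],(800,640),interpolation=cv2.INTER_CUBIC)[:600];cv2.imwrite("pics/s7.png",im)
O=s["tcp_pos"]-[0,0,.0789];X=np.array([-.9956,.0941,0]);Y=np.array([-.0941,-.9956,0])
f=lambda x,y,z:((proj(c,O+(x*X+y*Y)/1000+[0,0,z/1000])+.5-[x0,y0])*8).round(0).tolist()
print("bore",f(-23,0,0),"bottom corners",f(-23,22,-22),f(-23,-22,-22),"top",f(-23,16,22),f(-23,-16,22),"x+10",f(-13,0,0))
```

```text
{'time_s': 10.85, 'tcp_pos': [0.4933, 0.06, 0.1979], 'ft_force': [0.352, -0.6576, -2.4517], 'width': 0.0439}
shift mm [ 2.   1.3 85. ] turn [0.03 0.12 0.23]
bore [172.0, 281.0] bottom corners [127.0, 312.0] [215.0, 356.0] top [142.0, 212.0] [208.0, 244.0] x+10 [191.0, 272.0]
```

View pics/s7.png

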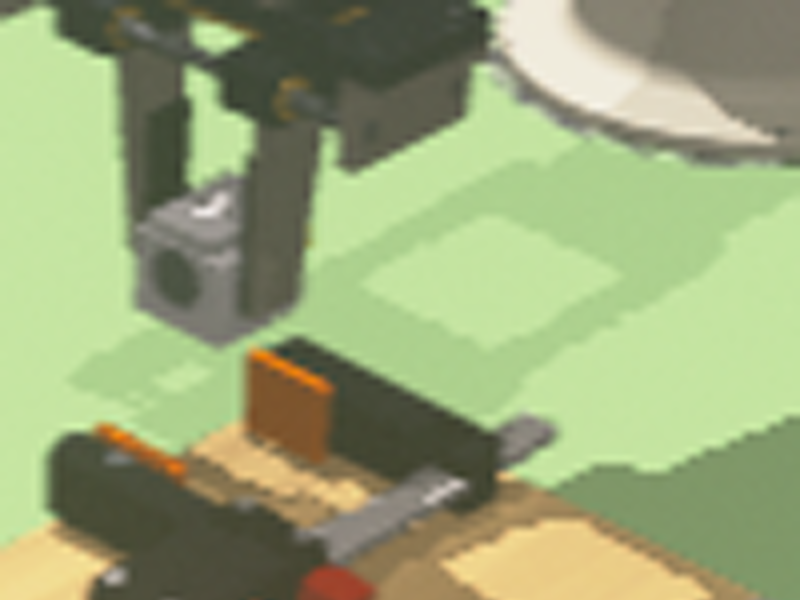

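The block is level in the grip, bore at (177,277). It sits about 7 mm further out from the pad than last time. I'll lower it in stages, watching the force.

Call:
play_rows([
  [[0, 0.001, 0.025, 0, 0, 0, 0.3], [0, 0.001, 0.04, 0, 0, 0, 0.3], [0, 0.001, 0.05, 0, 0, 0, 0.3], [0, 0.001, 0.054, 0, 0, 0, 0.3], [0, 0.001, 0.054, 0, 0, 0, 0.3]],
])

```text
time_s: 11.32
tcp_pos: [0.493, 0.0567, 0.1432]
orientation: [-0.0, 0.999, -0.048, -0.002]
ft_force: [0.1, -0.8, -2.7]
width: 0.0435
```

Call:
play_rows([
  [[0, -0.001, 0.012, 0, 0, 0, 0.3], [0, -0.001, 0.022, 0, 0, 0, 0.3], [0, -0.001, 0.026, 0, 0, 0, 0.3], [0, -0.001, 0.028, 0, 0, 0, 0.3], [0, -0.001, 0.029, 0, 0, 0, 0.3], [0, -0.001, 0.029, 0, 0, 0, 0.3]],
])

```text
time_s: 11.82
tcp_pos: [0.4938, 0.0585, 0.1153]
orientation: [-0.0, 0.999, -0.047, -0.001]
ft_force: [-0.3, -0.8, -3.8]
width: 0.044
```

Call:
play_rows([
  [[0, 0, 0.0015, 0, 0, 0, 0.3], [0, 0, 0.003, 0, 0, 0, 0.3], [0, 0, 0.003, 0, 0, 0, 0.3]],
])

```text
time_s: 12.07
tcp_pos: [0.4942, 0.0586, 0.113]
orientation: [0.0, 0.999, -0.047, -0.0]
ft_force: [-2.6, 0.1, 3.3]
width: 0.0437
```

Call:
play_rows([
  [[0.0015, 0, -0.0005, 0, 0, 0, 0.3], [0.003, 0, -0.0005, 0, 0, 0, 0.3], [0.004, 0, -0.0005, 0, 0, 0, 0.3], [0.004, 0, -0.0005, 0, 0, 0, 0.3]],
])

```text
time_s: 12.4
tcp_pos: [0.4977, 0.0583, 0.113]
orientation: [-0.0, 0.999, -0.047, -0.001]
ft_force: [-3.6, -0.6, 6.4]
width: 0.0439
```

Call:
play_rows([
  [[0.004, 0, 0, 0, 0, 0, -0.1], [0, 0, 0, 0, 0, 0, -0.3], [0, 0, 0, 0, 0, 0, -0.3], [0, 0, -0.02, 0, 0, 0, -0.3], [0, 0, -0.05, 0, 0, 0, -0.3], [0, 0, -0.09, 0, 0, 0, -0.3], [0, 0, -0.12, 0, 0, 0, -0.3], [0, 0, -0.12, 0, 0, 0, -0.3]],
], force=22)

```text
time_s: 13.07
tcp_pos: [0.5014, 0.0578, 0.2397]
orientation: [0.0, 0.999, -0.047, 0.006]
ft_force: [-0.2, -0.5, 0.4]
width: 0.0597
```

The block is down and released. Next I'll turn 90° and go above the grip and trigger.

Call:
play_rows([
  [[0.088, -0.137, 0, 0, 0, -90, -0.75], [0.088, -0.137, 0, 0, 0, -90, -0.75], [0.088, -0.137, 0, 0, 0, -90, -0.75], [0.088, -0.137, 0, 0, 0, -90, -0.75], [0.088, -0.137, 0, 0, 0, -90, -0.75], [0.088, -0.137, 0, 0, 0, -90, -0.75], [0.088, -0.137, 0, 0, 0, -90, -0.75], [0.088, -0.137, 0, 0, 0, -90, -0.75], [0.088, -0.137, 0, 0, 0, -90, -0.75], [0.088, -0.137, 0, 0, 0, -90, -0.75]],
])

```text
time_s: 13.9
tcp_pos: [0.5981, 0.1864, 0.2315]
orientation: [-0.001, 0.836, 0.549, -0.001]
ft_force: [0.4, -0.8, 0.2]
width: 0.0802
```

Run:
```python
from h import *
st();goal(.602,.186,.2,84.6)
```

```text
{'time_s': 13.9, 'tcp_pos': [0.5981, 0.1864, 0.2315], 'ft_force': [0.4263, -0.7884, 0.2123], 'width': 0.0802}
shift mm [ 1.2  3.8 31.5] turn [ -0.14   0.03 -18.02]
```

Call:
play_rows([
  [[0, 0.003, 0.02, 0, 0, -7, -0.75], [0, 0.003, 0.03, 0, 0, -14, -0.75], [0, 0.003, 0.03, 0, 0, -18, -0.75], [0, 0.003, 0.03, 0, 0, -18, -0.75], [0, 0.003, 0.03, 0, 0, -18, -0.75]],
])

```text
time_s: 14.32
tcp_pos: [0.601, 0.1851, 0.2019]
orientation: [-0.001, 0.743, 0.67, -0.001]
ft_force: [-0.2, -0.7, -0.6]
width: 0.0805
```

Run:
```python
from h import *
st();goal(.602,.186,.106,84.6)
c=read_camera("scene");x0,y0=265,130
im=cv2.resize(c["image"][y0:y0+120,x0:x0+150],(750,600),interpolation=cv2.INTER_CUBIC);cv2.imwrite("pics/s8.png",im)
O=np.array([.500,.058]);X=np.array([-.9956,.0941]);Y=np.array([-.0941,-.9956])
f=lambda x,y,z:((proj(c,[*(O+(x*X+y*Y)/1000),z/1000])+.5-[x0,y0])*5).round(0).tolist()
print("trig front top ends",f(-61,-133-46,44),f(-61,-133+46,44),"grip back top ends",f(-119,-133-48,48),f(-119,-133+48,48),"block top back",f(-23,-16,56),f(-23,16,56))
```

```text
{'time_s': 14.3167, 'tcp_pos': [0.601, 0.1851, 0.2019], 'ft_force': [-0.1914, -0.701, -0.5922], 'width': 0.0805}
shift mm [ 1.   1.1 95.9] turn [-0.12  0.   -0.5 ]
trig front top ends [339.0, 497.0] [210.0, 425.0] grip back top ends [271.0, 539.0] [136.0, 459.0] block top back [164.0, 332.0] [125.0, 311.0]
```

View pics/s8.png

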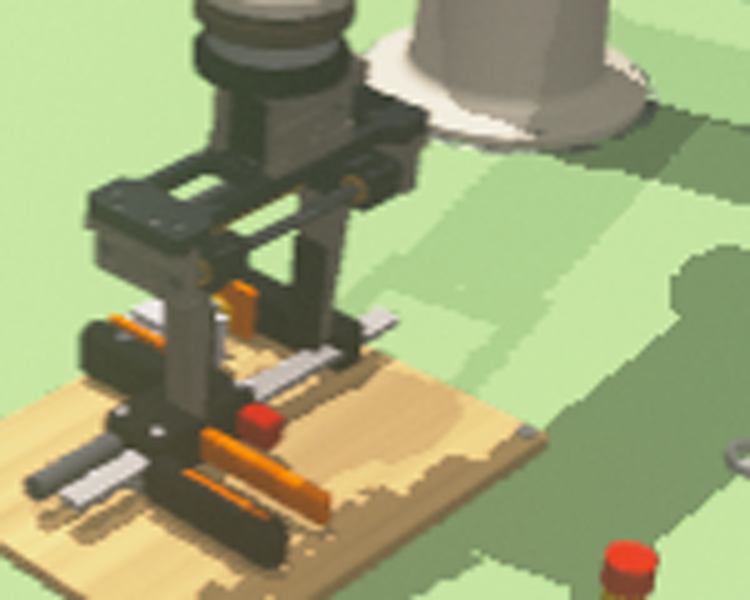

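The block stands upright in the clamp, the bush facing the jaw pad. The trigger end, (330,492), and grip end, (285,545), are where predicted. I'll go down over them.

Call:
play_rows([
  [[0.001, 0.001, 0.035, 0, 0, -0.5, -0.75], [0.001, 0.001, 0.065, 0, 0, -0.5, -0.75], [0.001, 0.001, 0.085, 0, 0, -0.5, -0.75], [0.001, 0.001, 0.094, 0, 0, -0.5, -0.75], [0.001, 0.001, 0.095, 0, 0, -0.5, -0.75], [0.001, 0.001, 0.095, 0, 0, -0.5, -0.75]],
])

```text
time_s: 14.87
tcp_pos: [0.6024, 0.1861, 0.108]
orientation: [-0.0, 0.739, 0.674, -0.0]
ft_force: [0.4, 0.0, 0.4]
width: 0.0803
```

Call:
play_rows([
  [[0, 0, 0, 0, 0, 0, -0.45], [0, 0, 0, 0, 0, 0, -0.3], [0, 0.001, 0, 0, 0, 0, -0.24], [0, 0.001, 0, 0, 0, 0, -0.2]],
], force=22)

```text
time_s: 15.2
tcp_pos: [0.6028, 0.186, 0.1084]
orientation: [-0.001, 0.739, 0.674, -0.001]
ft_force: [-4.7, 0.1, 4.0]
width: 0.0565
```

Call:
play_rows([
  [[0, -0.001, 0, 0, 0, 0, -0.12], [0, 0.001, 0, 0, 0, 0, -0.02], [0, 0.003, 0, 0, 0, 0, 0.06], [0, 0.005, 0, 0, 0, 0, 0.14], [0, 0.007, 0, 0, 0, 0, 0.22], [0, 0.008, 0, 0, 0, 0, 0.28], [0, 0.008, 0, 0, 0, 0, 0.28]],
], force=22)

```text
time_s: 15.78
tcp_pos: [0.6106, 0.1852, 0.1082]
orientation: [-0.001, 0.739, 0.674, -0.001]
ft_force: [-3.6, -2.0, 6.3]
width: 0.0379
```

```bash
python3 -c "
from h import *
st()"
```

```text
{'time_s': 15.7833, 'tcp_pos': [0.6106, 0.1852, 0.1082], 'ft_force': [-3.5555, -1.9844, 6.2954], 'width': 0.0379}
```

Call:
play_rows([
  [[0, -0.003, 0, 0, 0, 0, 0.1], [0, -0.005, 0, 0, 0, 0, -0.1], [0, -0.008, 0, 0, 0, 0, -0.35], [0, -0.008, 0, 0, 0, 0, -0.4], [0, -0.008, 0, 0, 0, 0, -0.4], [0, -0.008, 0, 0, 0, 0, -0.4]],
])

```text
time_s: 16.28
tcp_pos: [0.6022, 0.1859, 0.1066]
orientation: [-0.001, 0.739, 0.674, -0.001]
ft_force: [-0.2, 0.3, 0.0]
width: 0.0644
```

```bash
cat >> h.py <<'E'
def jaw(name=None):
    c=read_camera("scene")
    if name: cv2.imwrite("pics/"+name,cv2.resize(c["image"][145:235,265:385],(800,600),interpolation=cv2.INTER_CUBIC))
    im=cv2.cvtColor(c["image"][160:210,290:340],cv2.COLOR_BGR2HSV)
    for nm,lo,hi in(("orange",(5,150,60),(17,255,255)),("yellow",(20,120,60),(35,255,255))):
        m=cv2.inRange(im,lo,hi);k,l,s,ce=cv2.connectedComponentsWithStats(m)
        for i in range(1,k):
            if s[i,4]>3: print(nm,s[i,4],(s[i,:4]+[290,160,0,0]).tolist(),(ce[i]+[290,160]).round(1))
E
python3 -c "
from h import *
st();jaw()
O=np.array([.500,.058]);X=np.array([-.9956,.0941]);Y=np.array([-.0941,-.9956])
c=read_camera('scene')
for j in(0,6,12,18,24,27): print(j,proj(c,[*(O+(53-j)*X/1000),.052]).round(1))"
```

```text
{'time_s': 16.2833, 'tcp_pos': [0.6022, 0.1859, 0.1066], 'ft_force': [-0.1563, 0.3238, 0.0116], 'width': 0.0644}
orange 11 [290, 194, 6, 4] [292.4 195.8]
0 [310.4 185.8]
6 [309.1 186.5]
12 [307.8 187.2]
18 [306.5 187.9]
24 [305.2 188.6]
27 [304.5 189. ]
```

Call:
play_rows([
  [[0, 0, 0, 0, 0, 0, -0.25], [0, 0, 0, 0, 0, 0, -0.12], [0, 0.002, 0, 0, 0, 0, 0], [0, 0.005, 0, 0, 0, 0, 0.12], [0, 0.008, 0, 0, 0, 0, 0.24], [0, 0.009, 0, 0, 0, 0, 0.3], [0, 0.009, 0, 0, 0, 0, 0.3], [0, 0.009, 0, 0, 0, 0, 0.3]],
])

```text
time_s: 17.05
tcp_pos: [0.6107, 0.1848, 0.1069]
orientation: [-0.002, 0.739, 0.674, -0.002]
ft_force: [-4.8, -2.4, 1.6]
width: 0.0383
```

Call:
play_rows([
  [[0, -0.003, 0, 0, 0, 0, 0.1], [0, -0.005, 0, 0, 0, 0, -0.1], [0, -0.009, 0, 0, 0, 0, -0.35], [0, -0.009, 0, 0, 0, 0, -0.4], [0, -0.009, 0, 0, 0, 0, -0.4], [0, -0.009, 0, 0, 0, 0, -0.4]],
])

```text
time_s: 17.55
tcp_pos: [0.6032, 0.1859, 0.1079]
orientation: [-0.0, 0.739, 0.674, -0.0]
ft_force: [-0.0, -0.9, -0.1]
width: 0.0644
```

Run:
```python
from h import *
st();t=read_camera("top");cv2.imwrite("pics/t9.png",t["image"]);s=read_camera("scene")
im=np.hstack([cv2.resize(t["image"][170:250,190:260],(400,457),interpolation=cv2.INTER_CUBIC),cv2.resize(s["image"][150:230,270:340],(400,457),interpolation=cv2.INTER_CUBIC)])
cv2.imwrite("pics/s9.png",np.clip(im*1.4,0,255).astype(np.uint8))
```

```text
{'time_s': 17.55, 'tcp_pos': [0.6032, 0.1859, 0.1079], 'ft_force': [-0.0044, -0.8739, -0.0526], 'width': 0.0644}
```

View pics/s9.png

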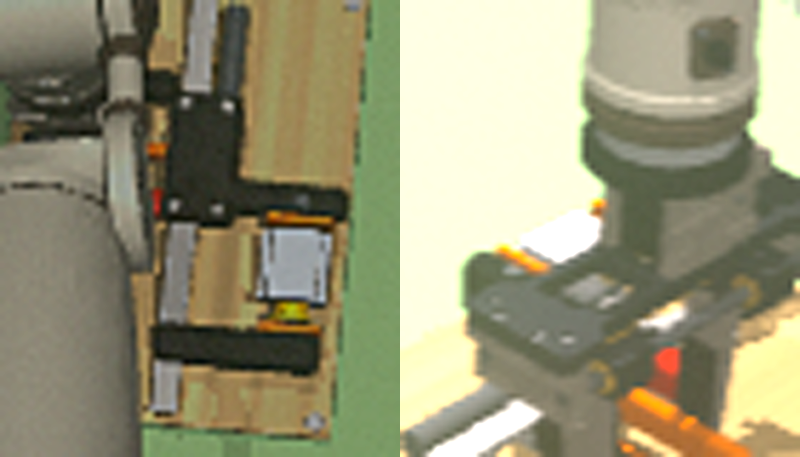

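The top view shows the jaw two notches on and the bush just meeting its pad. The block is against the body pad, square. I'll measure the jaw by colour in the top view and keep squeezing.

```bash
cat >> h.py <<'E'
def topjaw():
    t=read_camera("top");x,y,w,h=233,200,18,40
    im=cv2.cvtColor(t["image"][y:y+h,x:x+w],cv2.COLOR_BGR2HSV)
    for nm,lo,hi,z in(("orange",(8,150,60),(18,255,255),.05),("yellow",(20,120,60),(35,255,255),.045)):
        m=cv2.inRange(im,lo,hi);k,l,s,ce=cv2.connectedComponentsWithStats(m)
        for i in range(1,k):
            if s[i,4]>3: print(nm,s[i,4],s[i,:4].tolist(),cast(t,*(ce[i]+[x,y]),z).round(4))
E
python3 -c "
from h import *
topjaw()"
```

```text
orange 9 [4, 7, 5, 2] [0.5288 0.0652 0.05  ]
orange 18 [2, 26, 12, 3] [0.4578 0.0629 0.05  ]
yellow 4 [15, 13, 2, 4] [0.5035 0.0319 0.045 ]
yellow 21 [4, 23, 8, 4] [0.4679 0.0599 0.045 ]
```

Call:
play_rows([
  [[0, 0, 0, 0, 0, 0, -0.25], [0, 0, 0, 0, 0, 0, -0.12], [0, 0.001, 0, 0, 0, 0, 0], [0, 0.004, 0, 0, 0, 0, 0.12], [0, 0.007, 0, 0, 0, 0, 0.24], [0, 0.008, 0, 0, 0, 0, 0.3], [0, 0.008, 0, 0, 0, 0, 0.3], [0, 0.008, 0, 0, 0, 0, 0.3]],
])

```text
time_s: 18.37
tcp_pos: [0.6105, 0.1848, 0.1073]
orientation: [-0.001, 0.739, 0.674, -0.001]
ft_force: [-3.5, -3.6, 2.3]
width: 0.0383
```

```bash
python3 -c "
from h import *
st();topjaw()"
```

```text
{'time_s': 18.3667, 'tcp_pos': [0.6105, 0.1848, 0.1073], 'ft_force': [-3.5436, -3.5873, 2.3002], 'width': 0.0383}
orange 9 [4, 7, 5, 2] [0.5288 0.0652 0.05  ]
orange 11 [3, 24, 8, 2] [0.4658 0.0651 0.05  ]
yellow 4 [15, 12, 1, 4] [0.5072 0.0328 0.045 ]
yellow 16 [4, 22, 9, 3] [0.473  0.0589 0.045 ]
```

Call:
play_rows([
  [[0, -0.003, 0, 0, 0, 0, 0.1], [0, -0.005, 0, 0, 0, 0, -0.1], [0, -0.008, 0, 0, 0, 0, -0.35], [0, -0.008, 0, 0, 0, 0, -0.4], [0, -0.008, 0, 0, 0, 0, -0.4], [0, -0.008, 0, 0, 0, 0, -0.4]],
])

```text
time_s: 18.92
tcp_pos: [0.6029, 0.1862, 0.1076]
orientation: [-0.001, 0.739, 0.674, -0.0]
ft_force: [0.1, 0.2, -0.2]
width: 0.0641
```

```bash
python3 -c "
from h import *
st();topjaw()"
```

```text
{'time_s': 18.9167, 'tcp_pos': [0.6029, 0.1862, 0.1076], 'ft_force': [0.0947, 0.1665, -0.238], 'width': 0.0641}
orange 9 [4, 7, 5, 2] [0.5288 0.0652 0.05  ]
orange 16 [2, 25, 12, 2] [0.4631 0.0577 0.05  ]
yellow 4 [15, 16, 1, 4] [0.4924 0.0329 0.045 ]
yellow 17 [4, 22, 8, 4] [0.4725 0.0593 0.045 ]
```

Call:
play_rows([
  [[0, 0, 0, 0, 0, 0, -0.25], [0, 0, 0, 0, 0, 0, -0.12], [0, 0.001, 0, 0, 0, 0, 0], [0, 0.004, 0, 0, 0, 0, 0.12], [0, 0.007, 0, 0, 0, 0, 0.24], [0, 0.008, 0, 0, 0, 0, 0.3], [0, 0.008, 0, 0, 0, 0, 0.3], [0, 0.008, 0, 0, 0, 0, 0.3], [0, 0.008, 0, 0, 0, 0, 0.3]],
])

```text
time_s: 19.72
tcp_pos: [0.6105, 0.1849, 0.1073]
orientation: [-0.001, 0.739, 0.674, -0.001]
ft_force: [-3.5, -3.4, 2.2]
width: 0.0384
```

```bash
python3 -c "
from h import *
st();topjaw()"
```

```text
{'time_s': 19.7167, 'tcp_pos': [0.6105, 0.1849, 0.1073], 'ft_force': [-3.5109, -3.419, 2.2381], 'width': 0.0384}
orange 9 [4, 7, 5, 2] [0.5288 0.0652 0.05  ]
orange 16 [2, 22, 12, 3] [0.4718 0.0598 0.05  ]
yellow 6 [6, 22, 6, 1] [0.476  0.0568 0.045 ]
```

Call:
play_rows([
  [[0, -0.003, 0, 0, 0, 0, 0.1], [0, -0.005, 0, 0, 0, 0, -0.1], [0, -0.008, 0, 0, 0, 0, -0.35], [0, -0.008, 0, 0, 0, 0, -0.4], [0, -0.008, 0, 0, 0, 0, -0.4], [0, -0.008, 0, 0, 0, 0, -0.4]],
])

```text
time_s: 20.27
tcp_pos: [0.603, 0.1861, 0.1076]
orientation: [-0.0, 0.739, 0.674, -0.0]
ft_force: [-0.6, 0.2, 0.5]
width: 0.0643
```

Call:
play_rows([
  [[0, 0, 0, 0, 0, 0, -0.25], [0, 0, 0, 0, 0, 0, -0.15], [0, 0.001, 0, 0, 0, 0, -0.05], [0, 0.002, 0, 0, 0, 0, 0.05], [0, 0.003, 0, 0, 0, 0, 0.15], [0, 0.004, 0, 0, 0, 0, 0.25], [0, 0.004, 0, 0, 0, 0, 0.25], [0, 0.004, 0, 0, 0, 0, 0.25], [0, 0.004, 0, 0, 0, 0, 0.25]],
])

```text
time_s: 21.02
tcp_pos: [0.6065, 0.1852, 0.1073]
orientation: [-0.001, 0.739, 0.674, -0.001]
ft_force: [-3.4, -2.8, 2.3]
width: 0.0467
```

```bash
python3 -c "
from h import *
st();topjaw()"
```

```text
{'time_s': 21.0167, 'tcp_pos': [0.6065, 0.1852, 0.1073], 'ft_force': [-3.4409, -2.7902, 2.3421], 'width': 0.0467}
orange 9 [4, 7, 5, 2] [0.5288 0.0652 0.05  ]
orange 11 [3, 22, 6, 2] [0.4735 0.0674 0.05  ]
orange 4 [10, 23, 4, 1] [0.4717 0.0456 0.05  ]
```

Call:
play_rows([
  [[0, 0, 0, 0, 0, 0, 0.25], [0, 0, 0, 0, 0, 0, 0.25], [0, 0, 0, 0, 0, 0, 0.25], [0, 0, 0, 0, 0, 0, 0.25], [0, 0, 0, 0, 0, 0, 0.25], [0, 0, 0, 0, 0, 0, 0.25]],
], force=24)

```text
time_s: 21.57
tcp_pos: [0.6066, 0.1851, 0.1073]
orientation: [-0.001, 0.739, 0.674, -0.001]
ft_force: [-4.5, -3.9, 1.7]
width: 0.046
```

```bash
python3 -c "
from h import *
st();topjaw()"
```

```text
{'time_s': 21.5667, 'tcp_pos': [0.6066, 0.1851, 0.1073], 'ft_force': [-4.4738, -3.9272, 1.6674], 'width': 0.046}
orange 9 [4, 7, 5, 2] [0.5288 0.0652 0.05  ]
orange 10 [3, 22, 6, 2] [0.4733 0.0683 0.05  ]
yellow 4 [15, 13, 2, 3] [0.5044 0.0319 0.045 ]
yellow 4 [10, 32, 4, 2] [0.4383 0.0459 0.045 ]
```

Call:
play_rows([
  [[0, -0.002, 0, 0, 0, 0, 0.1], [0, -0.003, 0, 0, 0, 0, -0.1], [0, -0.004, 0, 0, 0, 0, -0.35], [0, -0.004, 0, 0, 0, 0, -0.4], [0, -0.004, 0, 0, 0, 0, -0.4], [0, -0.004, 0, 0, 0, 0, -0.4]],
])

```text
time_s: 22.12
tcp_pos: [0.6033, 0.1862, 0.1077]
orientation: [-0.0, 0.739, 0.674, -0.0]
ft_force: [-0.2, 0.9, 0.3]
width: 0.0644
```

Call:
play_rows([
  [[0, 0, 0, 0, 0, 0, -0.25], [0, 0, 0, 0, 0, 0, -0.15], [0, 0.001, 0, 0, 0, 0, -0.05], [0, 0.002, 0, 0, 0, 0, 0.05], [0, 0.003, 0, 0, 0, 0, 0.15], [0, 0.004, 0, 0, 0, 0, 0.25], [0, 0.004, 0, 0, 0, 0, 0.25], [0, 0.004, 0, 0, 0, 0, 0.25], [0, 0.004, 0, 0, 0, 0, 0.25]],
])

```text
time_s: 22.87
tcp_pos: [0.6066, 0.1852, 0.1074]
orientation: [-0.001, 0.739, 0.674, -0.001]
ft_force: [-3.5, -4.2, 1.8]
width: 0.046
```

```bash
python3 -c "
from h import *
st();topjaw()"
```

```text
{'time_s': 22.8667, 'tcp_pos': [0.6066, 0.1852, 0.1074], 'ft_force': [-3.4931, -4.1979, 1.7857], 'width': 0.046}
orange 9 [4, 7, 5, 2] [0.5288 0.0652 0.05  ]
orange 14 [3, 22, 9, 2] [0.4734 0.0639 0.05  ]
yellow 5 [15, 11, 2, 4] [0.512 0.032 0.045]
```

The squeeze repeats at a width of 46 mm, stopping short of the 38 mm of earlier strokes. The jaw has travelled about 26–27 mm and no bush shows in front of the flange, so it is home. I'll let go, lift, and move to the tab.

Call:
play_rows([
  [[0, -0.002, 0, 0, 0, 0, 0.1], [0, -0.003, 0, 0, 0, 0, -0.1], [0, -0.004, 0, 0, 0, 0, -0.4], [0, -0.004, 0, 0, 0, 0, -0.5], [0, -0.004, -0.03, 0, 0, 0, -0.5], [0, -0.004, -0.065, 0, 0, 0, -0.5], [0, -0.03, -0.08, 0, 0, 0, 0.5], [0.01, -0.065, -0.08, 0, 0, 0, 1], [0.01, -0.065, -0.08, 0, 0, 0, 1], [0.01, -0.065, -0.08, 0, 0, 0, 1]],
])

```text
time_s: 23.75
tcp_pos: [0.5419, 0.2023, 0.1874]
orientation: [-0.001, 0.738, 0.674, -0.001]
ft_force: [0.3, 1.0, 1.3]
width: 0.0444
```

Run:
```python
from h import *
st();goal(.542,.192,.108,84.6)
c=read_camera("scene")
im=cv2.cvtColor(c["image"][190:240,290:340],cv2.COLOR_BGR2HSV)
m=cv2.inRange(im,(0,150,50),(5,255,255))|cv2.inRange(im,(174,150,50),(180,255,255));k,l,s,ce=cv2.connectedComponentsWithStats(m)
for i in range(1,k):
    if s[i,4]>3: print(s[i,4],(s[i,:4]+[290,190,0,0]).tolist(),(ce[i]+[290,190]).round(1),cast(c,*(ce[i]+[290,190]),.036).round(4))
print("pred tab: end face top",proj(c,[.542,.1655,.044]),"root top",proj(c,[.540,.1435,.044]))
```

```text
{'time_s': 23.75, 'tcp_pos': [0.5419, 0.2023, 0.1874], 'ft_force': [0.3487, 1.0383, 1.2937], 'width': 0.0444}
shift mm [-10.2   1.2  79.4] turn [-0.11 -0.01  0.22]
23 [313, 211, 8, 5] [316.6 212.6] [0.5332 0.1483 0.036 ]
pred tab: end face top [319.95693944 213.91871998] root top [313.95111985 210.68169231]
```

Call:
play_rows([
  [[-0.005, 0, 0.01, 0, 0, 0, 1], [-0.005, 0, 0.01, 0, 0, 0, 1], [-0.005, 0, 0.03, 0, 0, 0, 1], [-0.005, 0, 0.06, 0, 0, 0, 1], [-0.005, 0, 0.078, 0, 0, 0, 1], [-0.005, 0, 0.079, 0, 0, 0, 1], [-0.012, 0, 0.079, 0, 0, 0, 1], [-0.018, 0, 0.079, 0, 0, 0, 1], [-0.023, 0, 0.079, 0, 0, 0, 1], [-0.023, 0, 0.079, 0, 0, 0, 1]],
])

```text
time_s: 24.63
tcp_pos: [0.5422, 0.1775, 0.11]
orientation: [0.0, 0.739, 0.673, 0.0]
ft_force: [0.0, 0.2, -0.6]
width: 0.0007
```

```bash
python3 -c "
from h import *
st();topjaw()"
```

```text
{'time_s': 24.6333, 'tcp_pos': [0.5422, 0.1775, 0.11], 'ft_force': [0.0023, 0.2014, -0.5955], 'width': 0.0007}
orange 9 [4, 7, 5, 2] [0.5288 0.0652 0.05  ]
orange 14 [2, 23, 10, 2] [0.47   0.0641 0.05  ]
yellow 5 [15, 15, 1, 5] [0.4942 0.0329 0.045 ]
yellow 4 [1, 32, 2, 3] [0.4358 0.0834 0.045 ]
yellow 5 [9, 33, 2, 3] [0.4326 0.0529 0.045 ]
```

Push in the tab, gently.

Call:
play_rows([
  [[-0.003, 0, 0, 0, 0, 0, 1], [-0.005, 0, 0, 0, 0, 0, 1], [-0.007, 0, 0, 0, 0, 0, 1], [-0.009, 0, 0, 0, 0, 0, 1], [-0.01, 0, 0, 0, 0, 0, 1], [-0.01, 0, 0, 0, 0, 0, 1], [-0.01, 0, 0, 0, 0, 0, 1]],
])

```text
time_s: 25.27
tcp_pos: [0.5406, 0.1694, 0.1093]
orientation: [-0.001, 0.739, 0.674, 0.001]
ft_force: [0.7, 4.8, 3.7]
width: 0.0002
```

```bash
python3 -c "
from h import *
st();topjaw()"
```

```text
{'time_s': 25.2667, 'tcp_pos': [0.5406, 0.1694, 0.1093], 'ft_force': [0.691, 4.8075, 3.75], 'width': 0.0002}
orange 9 [4, 7, 5, 2] [0.5288 0.0652 0.05  ]
orange 12 [3, 23, 7, 2] [0.47   0.0651 0.05  ]
yellow 6 [0, 33, 4, 3] [0.4334 0.0831 0.045 ]
```

Call:
play_rows([
  [[-0.001, 0, 0, 0, 0, 0, 1], [-0.002, 0, 0, 0, 0, 0, 1], [-0.003, 0, 0, 0, 0, 0, 1], [-0.003, 0, 0, 0, 0, 0, 1], [-0.003, 0, 0, 0, 0, 0, 1], [-0.003, 0, 0, 0, 0, 0, 1], [-0.003, 0, 0, 0, 0, 0, 1]],
])

```text
time_s: 25.9
tcp_pos: [0.5404, 0.1671, 0.1094]
orientation: [-0.001, 0.739, 0.674, 0.001]
ft_force: [0.4, 7.8, 4.7]
width: -0.0
```

```bash
python3 -c "
from h import *
st();topjaw()"
```

```text
{'time_s': 25.9, 'tcp_pos': [0.5404, 0.1671, 0.1094], 'ft_force': [0.3855, 7.7997, 4.6851], 'width': -0.0}
orange 9 [4, 7, 5, 2] [0.5288 0.0652 0.05  ]
orange 7 [10, 8, 6, 3] [0.5254 0.0404 0.05  ]
orange 14 [2, 29, 11, 3] [0.4462 0.0634 0.05  ]
yellow 4 [15, 11, 1, 4] [0.5109 0.0328 0.045 ]
yellow 6 [8, 22, 5, 3] [0.4735 0.0507 0.045 ]
```

The jaw has sprung back to X 0.446, its starting place. I'll hold a moment longer, then withdraw.

Call:
play_rows([
  [[0, 0, 0, 0, 0, 0, 1], [0, 0, 0, 0, 0, 0, 1], [0.01, 0, 0, 0, 0, 0, 1], [0.03, 0, 0, 0, 0, 0, 1], [0.03, 0, -0.03, 0, 0, 0, 1], [0.03, 0, -0.07, 0, 0, 0, 1], [0.03, 0, -0.11, 0, 0, 0, 1], [0.03, 0, -0.15, 0, 0, 0, 1], [0.03, 0, -0.15, 0, 0, 0, 1], [0.03, 0, -0.15, 0, 0, 0, 1]],
])

```text
time_s: 26.78
tcp_pos: [0.5441, 0.1956, 0.2612]
orientation: [0.001, 0.739, 0.674, 0.001]
ft_force: [0.5, -0.3, -0.8]
width: 0.0002
```

Run:
```python
from h import *
st();topjaw();t=read_camera("top");s=read_camera("scene")
im=np.hstack([cv2.resize(t["image"][190:240,220:260],(360,450),interpolation=cv2.INTER_CUBIC),cv2.resize(s["image"][150:220,275:345],(440,450),interpolation=cv2.INTER_CUBIC)])
cv2.imwrite("pics/s12.png",np.clip(im*1.2,0,255).astype(np.uint8))
```

```text
{'time_s': 26.7833, 'tcp_pos': [0.5441, 0.1956, 0.2612], 'ft_force': [0.4839, -0.2509, -0.8359], 'width': 0.0002}
orange 9 [4, 7, 5, 2] [0.5288 0.0652 0.05  ]
orange 15 [2, 29, 11, 3] [0.4462 0.0621 0.05  ]
yellow 5 [2, 23, 3, 4] [0.4673 0.0755 0.045 ]
yellow 6 [8, 22, 4, 3] [0.4735 0.0531 0.045 ]
```

Run:
```python
from h import *
t=read_camera("top");x,y,w,h=228,204,26,24;im=cv2.resize(t["image"][y:y+h,x:x+w],None,fx=8,fy=8,interpolation=cv2.INTER_CUBIC)
m=cv2.inRange(cv2.cvtColor(im,cv2.COLOR_BGR2HSV),(0,0,115),(180,50,255));cs,_=cv2.findContours(m,0,1);c=max(cs,key=cv2.contourArea)
Q=np.array([cast(t,x+(u+.5)/8-.5,y+(v+.5)/8-.5,.056)[:2] for u,v in c[:,0]],np.float32);print(cv2.minAreaRect(Q*1000))
print(sign_off())
```

```text
((500.74859619140625, 58.1322021484375), (38.908653259277344, 45.941017150878906), 89.49481201171875)
the job is handed in; nothing more can be done
None
```

The job is done and handed in after about 27 s of robot time. The block is standing in the clamp, its bush is pressed home and the jaw is fully open again.

**What happened**
- **First placing failed.** The block caught on the body pad and pitched about 55° in the grip. I lifted it off, stood it level on open bench, regripped it and set it down with more clearance.
- **Squeezing.** I gave six strokes at 22–24 N, which is roughly 42–47 N at the jaw and under the 60 N crushing limit. The last two stopped short, at a grip width of about 46 mm where the free strokes closed to 38 mm, and the jaw had travelled about 26–27 mm.
- **Release.** I pressed the red tab until the jaw sprang back, then withdrew the arm.

**Last checks**
- **Block:** centred at (0.501, 0.058), against a nest estimate of (0.500, 0.058). A top-face rectangle of about 39 × 46 mm fits a block standing upright.
- **Orientation:** that rectangle came out at 89.5°, about 5° from the clamp axis. The mask was coarse at 3.7 mm per pixel, so it neither confirms nor rules out a small turn.
- **Jaw:** the pad is at X 0.446, and it started at about 0.447.
- **Bush:** only a thin yellow strip remains, where a seated flange should be.
- **Forces:** the highest force I read was about 19 N, during the failed placing; the tab took about 8 N sideways.

I could not view the final close-up because the picture limit was reached. These checks are measurements from the top camera, and I did not re-measure the other objects at the end.

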